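# Turn the jewellery turntable on by one click

### The arm

A 7-joint arm with a two-finger parallel gripper is mounted at the origin on the work surface. World frame = base frame: x ahead of the robot, y to its left, z up, the work surface at z = 0. Lengths are in m, angles in rad, forces in N, time in s.
With the tool pointing down it reaches from about 0.425 to 0.875 m from the base axis. Payload 4.7 kg.
Tool frame: the origin (TCP) lies midway between the tips of the shut fingers; the grasp point (between the pads) lies 19 mm behind it; z points along the fingers, y is the direction in which the jaws open and shut (so a half turn about z gives the same grasp; the last joint's range is limited). The gripper opens to 85 mm and grips with 20 to 120 N. Pads are 22 mm wide; open, the fingers measure 114 mm over their backs; the gripper's body (76 mm by 85 mm) begins 54 mm behind the grasp point. The pads swing forward as they close: fully open they stand 13 mm farther back than shut.
Start: joints at [-1.282, 0.321, -0.07, 1.45, 0.023, 1.371, -0.057], TCP at [0.176, 0.626, 0.231] pointing down, gripper open.
Joint ranges: [-2.86, 2.86], [-0.3, 2.09], [-1.38, 1.24], [0.06, 2.45], [-1.56, 4.7], [0.09, 2.05], [-2.69, 2.69]. Speed limits (rad/s): [2.57, 2.57, 3.14, 3.14, 3.14, 3.14, 3.14].

### API

Orientations are given as a unit quaternion [w, x, y, z].
In Python, from bench import state, get_image, camera_model, job_done gives the robot as it stands. The module is installed in compiled form; this text tells all that it offers.
- The arm moves only by the tool carry_out, never from a script. Its arguments are lists of equal length, an entry for each row: "grip": the opening, from -1 (shut) to 1 (fully open); "slide": the shift along the world's x, y, z in m, a list of three; "turn": the turn about the world's z in rad. In form: {"grip": [grip, ...], "slide": [[tx, ty, tz], ...], "turn": [turn, ...]}. A call has 1 to 20 rows; each row shifts and turns the commanded pose from where the row before left it; what a row does not reach is not made up. A row lasts 1/12 s, in which the tool goes at most 41.7 mm and 7.16 degrees, less where a joint would pass 70% of its speed; a pose out of reach is approached as far as the arm can. A call is refused whole if a number of a shift passes 0.0417 or a number of a turn 0.125, either way. A call with a gripper value outside its range is refused whole. The fingers move at their own pace and stop on an object; "squeeze" is the grip in N (left out, the last holds). Time passes only in rows, so rows that do not move let the fingers close. It gives the time, the measured TCP pose, the force and the opening at its end, in the units of the state.
- state(): the state, without advancing time (a new reading comes with each control period).
- get_image(name): name is "scene" or "top"; returns the picture (480x640x3 uint8, blue, green, red); there is no depth.
- camera_model(name): a dict with "camera_matrix" (3x3 intrinsics, pixels), "k1" (the pictures are not rectified: a ray, as slopes to the right and down, at radius r is drawn at 1 + k1 r^2 times it, then the intrinsics apply), "origin" and "rotation" of the camera in the world. Camera axes: x right, y up, looking along -z (the intrinsics and any distortion apply to the point x, -y, -z); pixel columns grow to the right and rows downward; lengths in m; the calibration is good to about 2 mm. A picture is of the moment at which its call begins. camera_model takes no time and is no camera call.
- job_done(): hands the job in, once; it reports no verdict.
The state is a dict: "t": time; "joint_pos": joint angles; "joint_velocities": joint speeds; "joint_torque": joint torques, N m; "ee_pos": TCP position; "ee_rot": TCP orientation; "force": force on the tool from outside, world axes, zero at the start; "wrist_torque": the same for the moment, N m; "opening": finger opening in m.
Only numpy, scipy, OpenCV 4.12 (cv2) and the standard library are available. Lean on these libraries where they do the work, as an engineer would, in place of code of your own. Each camera call takes 0.05 s, during which the arm holds its last target.

### The job

On the shop counter, turn the round display turntable one click (60 degrees) anticlockwise as seen from above, so that the white ring cone stands at the brass pointer in place of the bangle bar; the upright metal post on it is there to turn it by. Let go with the table at rest in that click, and leave the square turntable as it is set.

Things in the scene. Friction and masses are not known exactly. Their poses are not given: they have to be found in the camera images.
- round_table (a joint): Angle of the round turntable (brown disc, 220 mm wide, top 40 mm above the counter; fixed white base 260 mm wide with a brass pointer). Rad, grows anticlockwise from above. Spring detents at 0 (bangle bar at pointer; start, within 0.15), 1.047 (ring cone at pointer) and 2.094; past half-way the spring draws it into the next one. Under 5 N at the post. Stops 0.2 beyond the end detents.
- round_table_post (a point): Grip point of the round turntable's metal post: upright, round, 18 mm in diameter, 50 mm tall, standing on the disc 88 mm from its axis. The point is on the post's centre line, 30 mm above the disc (the top is 20 mm higher), and turns with the disc. The stands fixed to the disc are over 80 mm from the post and rise at most 60 mm above the disc.
- round_table_axis (a point): Point on the vertical turning axis of the round turntable, at the same height as the post's point (30 mm above the disc, 70 mm above the counter).
- square_table (a joint): Angle (rad, anticlockwise from above) of the other turntable, to be left alone: brown square top 170 mm wide on the same kind of white base, 40 mm high, with the same kind of post and three low pendant blocks. Same spring detents; it starts near 0 and must stay in that detent.

How it is judged:
At the end, for the whole second after the job is handed in: The round turntable rests in its middle detent (60 degrees, within 10 degrees), ring cone at the brass pointer, and the square turntable is still in its first detent (within 17 degrees) (value of joint round_table between 0.873 and 1.222 rad and velocity of joint round_table between -0.1 and 0.1 rad/s and value of joint square_table between -0.3 and 0.3 rad); the robot touches nothing.
It fails at once if the square turntable is turned out of its detent (more than 20 degrees) (value of joint square_table above 0.35 rad or value of joint square_table below -0.35 rad).
It also fails if it takes over 35 s, if anything falls off the work surface, if the arm or the gripper's body presses on something with over 40 N, if the wrist force passes 120 N, or if a joint passes its speed limit or range.

## Working session

There is one attempt and no reset: what is moved stays moved. The work goes in short steps, Python scripts to look and compute and a tool call to move; the robot and the scene stay as the last step left them, time stands still between calls to the robot, and variables do not carry over. Pictures are saved under pics/ and viewed, and the job is handed in when it is done.

Besides the shell and the picture viewer there is one more tool, called after "Call:" as name(argument=value, ...), one argument or row to a line, values as JSON. carry_out: Moves the arm, as the interface text tells. Its arguments: {"type":"object","properties":{"grip":{"type":"array","items":{"type":"number"}},"slide":{"type":"array","items":{"type":"array","items":{"type":"number"}}},"turn":{"type":"array","items":{"type":"number"}},"squeeze":{"type":"number"}},"required":["grip","slide","turn"]}

```bash
mkdir -p pics; python3 - <<'E'
from bench import *
import cv2
for n in("scene","top"):
    cv2.imwrite(f"pics/{n}0.png",get_image(n)); m=camera_model(n); print(n,m)
s=state(); print(s)
E
```

```text
scene {'camera_matrix': array([[607.3564552 ,   0.        , 320.83967067],
       [  0.        , 607.3564552 , 235.14170165],
       [  0.        ,   0.        ,   1.        ]]), 'k1': -0.08450067581809712, 'origin': array([ 1.26803503, -0.25362453,  0.64538668]), 'rotation': array([0.73207486, 0.37196317, 0.26816473, 0.50378316])}
top {'camera_matrix': array([[464.55331598,   0.        , 321.05287713],
       [  0.        , 464.55331598, 231.36076361],
       [  0.        ,   0.        ,   1.        ]]), 'k1': -0.12135772789398536, 'origin': array([0.47044565, 0.0323655 , 0.87479718]), 'rotation': array([ 0.71013677,  0.02719638, -0.03786798, -0.70251843])}
{'t': 0.1, 'joint_pos': array([-1.28189836,  0.32177247, -0.07005374,  1.45156599,  0.02259125,
        1.37079521, -0.05687979]), 'joint_velocities': array([ 0.00114118, -0.00169541,  0.00087003, -0.0027468 ,  0.00128345,
        0.00069161, -0.00199245]), 'joint_torque': array([-3.27785019e-04, -4.94877005e+01, -3.84469545e-01, -3.15210986e+01,
        1.29183961e-02,  7.47470709e-03,  3.03144880e-06]), 'ee_pos': array([0.17630894, 0.6251271 , 0.23031078]), 'ee_rot': array([-7.31330095e-05,  1.36958503e-01,  9.90576397e-01, -8.74369704e-04]), 'force': array([-0.09663888, -0.32776554, -0.09587611]), 'wrist_torque': array([ 0.08044641,  0.04375524, -0.01655535]), 'opening': 0.08526411084896138}
```

View pics/scene0.png

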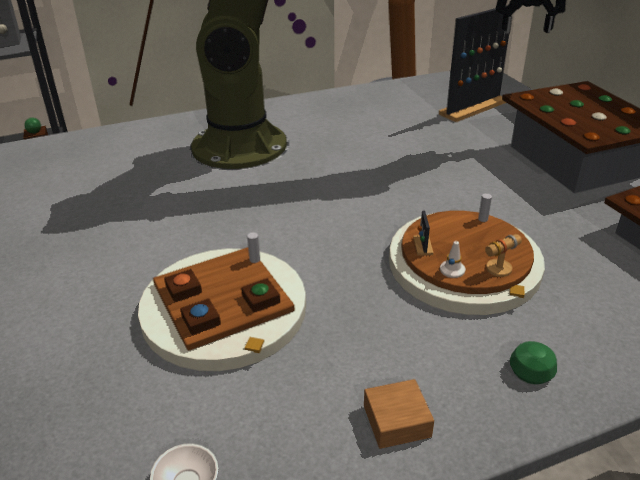

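View pics/top0.png

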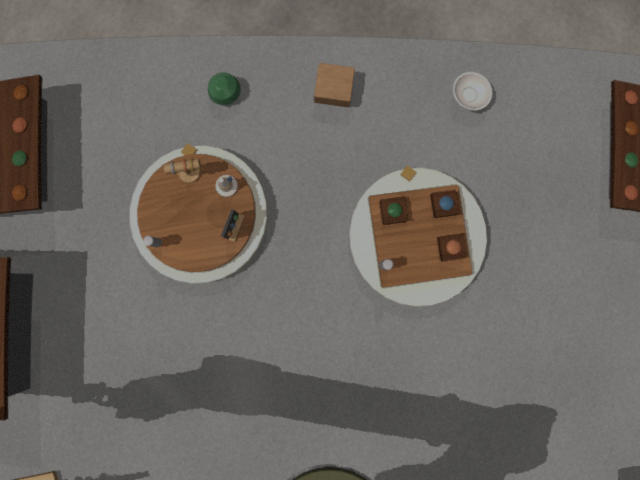

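The top view shows the round table at about (198,214), its post's top at (148,241), and the bangle bar under the pointer at (189,151). The square table is at (418,236). In the scene view the post spans (486,196) to (484,221). Next I'll measure these.

```bash
cat > h.py <<'E'
from bench import *
import cv2, numpy as np
from scipy.spatial.transform import Rotation as R
def ray(n,uv):
    m=camera_model(n);K=m["camera_matrix"];k=m["k1"]
    d=np.array([(uv[0]-K[0,2])/K[0,0],(uv[1]-K[1,2])/K[1,1]])
    x,y=cv2.undistortPoints(np.array([[uv]],float),K,np.array([k,0,0,0.]))[0,0]
    q=m["rotation"]; r=R.from_quat([q[1],q[2],q[3],q[0]])
    v=r.apply([x,-y,-1]); return np.array(m["origin"]),v/np.linalg.norm(v)
def plane(n,uv,z):
    o,v=ray(n,uv); return o+v*(z-o[2])/v[2]
def two(a,b):
    o1,v1=ray("scene",a);o2,v2=ray("top",b)
    A=np.c_[v1,-v2];t=np.linalg.lstsq(A,o2-o1,rcond=None)[0]
    p,q=o1+t[0]*v1,o2+t[1]*v2
    return (p+q)/2,np.linalg.norm(p-q)
def brown(img):
    h=cv2.cvtColor(img,cv2.COLOR_BGR2HSV)
    return cv2.inRange(h,(3,110,40),(18,255,255))
E
python3 - <<'E'
from h import *
for n,c,post in(("scene",(470,250),(486,208)),("top",(198,214),(150,241))):
    im=cv2.imread(f"pics/{n}0.png")
    x0,y0=post[0]-22,post[1]-22
    cr=cv2.resize(im[y0:y0+45,x0:x0+45],(540,540),interpolation=cv2.INTER_NEAREST)
    cv2.imwrite(f"pics/{n}_crop.png",cr); print(n,x0,y0)
    m=cv2.morphologyEx(brown(im),cv2.MORPH_OPEN,np.ones((3,3)))
    cs=cv2.findContours(m,cv2.RETR_EXTERNAL,cv2.CHAIN_APPROX_NONE)[0]
    for k in cs:
        if cv2.contourArea(k)>2000 and cv2.pointPolygonTest(k,c,False)>=0:
            hull=cv2.convexHull(k)[:,0]
            P=np.array([plane(n,p,.04)[:2] for p in hull.astype(float)])
            (cx,cy),r=cv2.minEnclosingCircle(P.astype(np.float32)); print("disc",cx,cy,r)
            from numpy.linalg import lstsq
            s=lstsq(np.c_[2*P,np.ones(len(P))],(P**2).sum(1),rcond=None)[0]
            print("fit",s[:2],np.sqrt(s[2]+s[0]**2+s[1]**2))
    # white base at its top
E
```

```text
scene 464 186
disc 0.5914252400398254 0.24564871191978455 0.11583316326141357
fit [0.59129204 0.24547523] 0.1120918241182495
top 128 219
disc 0.5822626948356628 0.24945320188999176 0.10978380590677261
fit [0.58092542 0.24974517] 0.1080545418513803
```

```bash
python3 -c "
import cv2,numpy as np
a=cv2.imread('pics/scene_crop.png');b=cv2.imread('pics/top_crop.png')
a=cv2.resize(a,(400,400),interpolation=0);b=cv2.resize(b,(400,400),interpolation=0)
cv2.imwrite('pics/crops.png',np.hstack([a,b]))"
```

```text
(no output)
```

View pics/crops.png

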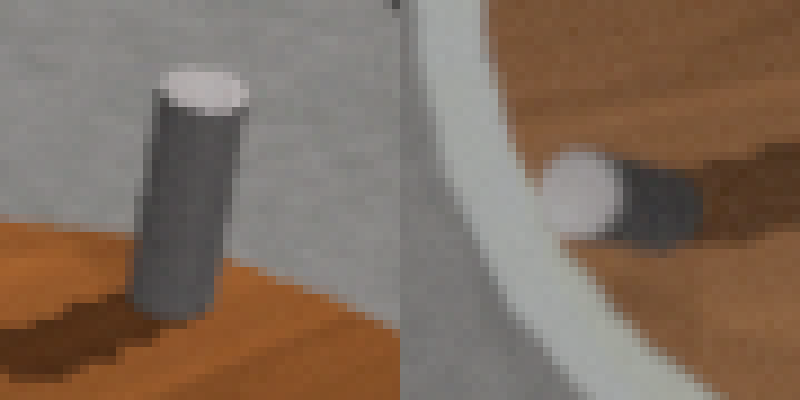

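```bash
python3 - <<'E'
from h import *
top,e=two((486.6,195.6),(148.0,240.1));print("post top",top,e)
b,e=two((482.8,218.7),(156.9,241.8));print("post base",b,e)
print("top@.09",plane("top",(148.,240.1),.09),plane("scene",(486.6,195.6),.09))
print("base@.04",plane("top",(156.9,241.8),.04),plane("scene",(482.8,218.7),.04))
# white base outer edge; height uncertain -> try
im=cv2.imread("pics/top0.png");h=cv2.cvtColor(im,cv2.COLOR_BGR2HSV)
w=cv2.inRange(h,(20,0,135),(100,60,255)); 
w=cv2.morphologyEx(w,cv2.MORPH_OPEN,np.ones((3,3)))
for k in cv2.findContours(w,cv2.RETR_EXTERNAL,cv2.CHAIN_APPROX_NONE)[0]:
    if cv2.contourArea(k)>2000:
        H=cv2.convexHull(k)[:,0].astype(float)
        for z in(0.02,.03):
            P=np.array([plane("top",p,z)[:2] for p in H]);print(z,cv2.minEnclosingCircle(P.astype(np.float32)))
# brown disc circle by ransac-free trimmed fit
m=cv2.morphologyEx(brown(im),cv2.MORPH_OPEN,np.ones((3,3)))
for k in cv2.findContours(m,cv2.RETR_EXTERNAL,cv2.CHAIN_APPROX_NONE)[0]:
    if cv2.pointPolygonTest(k,(198,214),False)>=0:
        P=np.array([plane("top",p,.04)[:2] for p in k[:,0].astype(float)])
        from scipy.optimize import least_squares
        r=least_squares(lambda q:np.hypot(P[:,0]-q[0],P[:,1]-q[1])-q[2],[.58,.25,.11],loss="cauchy",f_scale=.001);print("disc",r.x)
        ax=r.x[:2]
print("radius",np.hypot(*(top[:2]-ax)),np.hypot(*(b[:2]-ax)),"ang",np.degrees(np.arctan2(*(top[:2]-ax)[::-1])))
print("pointer",plane("top",(189,151),.02)[:2],"cone base",plane("top",(227,187),.04)[:2],"bangle base", plane("top",(190,172),.04)[:2],"blk",plane("top",(236,236),.04))
E
```

```text
post top [0.52508769 0.3191849  0.08732106] 0.0018588082383711292
post base [0.52531884 0.31940714 0.03910589] 0.0009190321175470158
top@.09 [0.52450601 0.31730818 0.09      ] [0.52861337 0.31754208 0.09      ]
base@.04 [0.52506641 0.31865567 0.04      ] [0.526418   0.31909496 0.04      ]
0.02 ((0.5437451004981995, -0.16137635707855225), 0.130164235830307)
0.03 ((0.5428876280784607, -0.15910986065864563), 0.1286427080631256)
disc [0.58048193 0.24957245 0.10701827]
radius 0.08896299466075269 0.08899353841719047 ang 128.5110843463906
pointer [0.69955555 0.27178817] cone base [0.62696091 0.19274674] bangle base [0.65450529 0.26244217] blk [0.53740014 0.17362227 0.04      ]
```

```bash
python3 - <<'E'
from h import *
print("board base",plane("scene",(445,117),0),plane("scene",(512,82),0))
b=plane("scene",(450,110),0.0); o,v=ray("scene",(453,20)); t=np.hypot(*(b-o)[:2])/np.hypot(*v[:2]); print("board top z",(o+v*t))
b=plane("scene",(508,80),0.0); o,v=ray("scene",(508,10)); t=np.hypot(*(b-o)[:2])/np.hypot(*v[:2]); print(o+v*t)
# cabinet near corner: scene base (575,186), top (579,145); 
for uv in((575,186),(515,142),(620,175)): print("cab",plane("scene",uv,0))
b=plane("scene",(576,186),0.0); o,v=ray("scene",(579,146)); t=np.hypot(*(b-o)[:2])/np.hypot(*v[:2]); print("cab top",o+v*t)
E
```

```text
board base [0.04743769 0.52279081 0.        ] [-0.09163239  0.82341288  0.        ]
board top z [0.00641295 0.54425508 0.2309443 ]
[-0.12592235  0.79961944  0.19756801]
cab [0.44473582 0.60340885 0.        ]
cab [0.22988589 0.60526765 0.        ]
cab [0.44359507 0.72655    0.        ]
cab top [0.43617375 0.5963438  0.08986661]
```

The axis is at about (0.580, 0.249). The post is at (0.525, 0.3185), on a radius of 89 mm (88 given), with its top at z of about 0.088 and its base at 0.039. These match the text, and the board and cabinets are clear of the path. Next I'll move over the post with the jaw along the tangent.

Call:
carry_out(
  grip=[1,1,1,1,1,1,1,1,1,1,1,1,1,1,1,1,1,1,1,1],
  slide=[
    [0.0174,-0.0153,0],
    [0.0174,-0.0153,0],
    [0.0174,-0.0153,0],
    [0.0174,-0.0153,0],
    [0.0174,-0.0153,0],
    [0.0174,-0.0153,0],
    [0.0174,-0.0153,0],
    [0.0174,-0.0153,0],
    [0.0174,-0.0153,0],
    [0.0174,-0.0153,0],
    [0.0174,-0.0153,0],
    [0.0174,-0.0153,0],
    [0.0174,-0.0153,0],
    [0.0174,-0.0153,0],
    [0.0174,-0.0153,0],
    [0.0174,-0.0153,0],
    [0.0174,-0.0153,0],
    [0.0174,-0.0153,0],
    [0.0174,-0.0153,0],
    [0.0174,-0.0153,0],
  ],
  turn=[-0.031,-0.031,-0.031,-0.031,-0.031,-0.031,-0.031,-0.031,-0.031,-0.031,-0.031,-0.031,-0.031,-0.031,-0.031,-0.031,-0.031,-0.031,-0.031,-0.031],
  squeeze=30,
)

```text
t: 1.77
ee_pos: [0.5261, 0.318, 0.2313]
ee_rot: [0.0, 0.434, 0.901, 0.0]
force: [-0.6, -0.1, 0.9]
opening: 0.0852
```

Call:
carry_out(
  grip=[1,1,1],
  slide=[
    [0,0,-0.02],
    [0,0,-0.02],
    [0,0,0],
  ],
  turn=[0,0,0],
)

```text
t: 2.02
ee_pos: [0.5236, 0.3172, 0.1871]
ee_rot: [-0.002, 0.434, 0.901, -0.003]
force: [-1.1, -0.3, -1.3]
opening: 0.0855
```

```bash
python3 - <<'E'
from h import *
s=state();q=s["ee_rot"];r=R.from_quat([q[1],q[2],q[3],q[0]])
y=r.apply([0,1,0]);print(s["ee_pos"],"jaw",np.degrees(np.arctan2(y[1],y[0])),r.apply([0,0,1]),s["joint_pos"])
cv2.imwrite("pics/scene1.png",get_image("scene"))
E
```

```text
[0.52356012 0.31716629 0.18709945] jaw 38.58457476909763 [-0.00561788 -0.00425309 -0.99997518] [-0.80859825  0.27143055  0.2643333   1.61376351 -0.07263771  1.27316505
  0.1417323 ]
```

View pics/scene1.png

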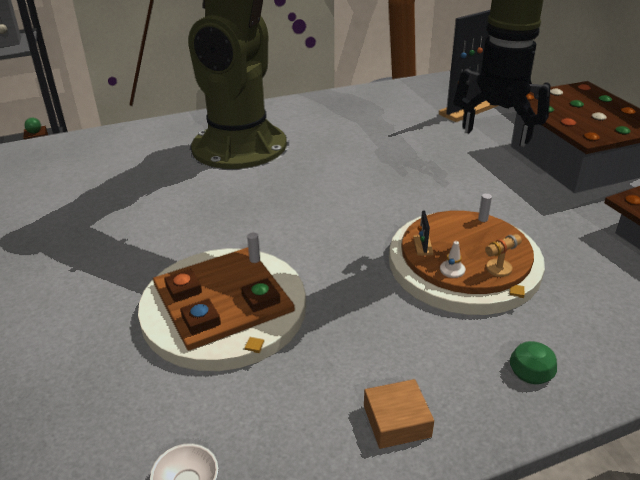

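The open jaws, tips at about (470,130) and (540,135), hang above the post at (486,208) with nothing disturbed. Next I'll descend and close.

Call:
carry_out(
  grip=[1,1,1,1,1,1,1,1,1,1],
  slide=[
    [0.0003,0.0002,-0.017],
    [0,0,-0.017],
    [0,0,-0.017],
    [0,0,-0.017],
    [0,0,-0.017],
    [0,0,-0.017],
    [0,0,-0.017],
    [0,0,-0.016],
    [0,0,0],
    [0,0,0],
  ],
  turn=[0,0,0,0,0,0,0,0,0,0],
)

```text
t: 2.9
ee_pos: [0.5249, 0.32, 0.0568]
ee_rot: [-0.0, 0.433, 0.902, -0.0]
force: [0.5, -0.1, 0.2]
opening: 0.0851
```

Call:
carry_out(
  grip=[0.4,-0.1,-0.4,-0.7,-1,-1,-1,-1,-1,-1],
  slide=[
    [0,0,0],
    [0,0,0],
    [0,0,0],
    [0,0,0],
    [0,0,0],
    [0,0,0],
    [0,0,0],
    [0,0,0],
    [0,0,0],
    [0,0,0],
  ],
  turn=[0,0,0,0,0,0,0,0,0,0],
  squeeze=25,
)

```text
t: 3.73
ee_pos: [0.5249, 0.32, 0.0569]
ee_rot: [0.0, 0.433, 0.902, 0.0]
force: [-0.3, -0.2, 4.9]
opening: 0.0174
```

```bash
python3 - <<'E'
from h import *
a=get_image("scene")[100:400,300:];b=get_image("top")[60:360,60:400]
cv2.imwrite("pics/c2.png",np.hstack([a,b]));s=state();print(s["ee_pos"],s["opening"],s["force"])
E
```

```text
[0.52486335 0.3200387  0.0568558 ] 0.016973825281719028 [-1.00539911 -0.91153686  5.28139846]
```

View pics/c2.png

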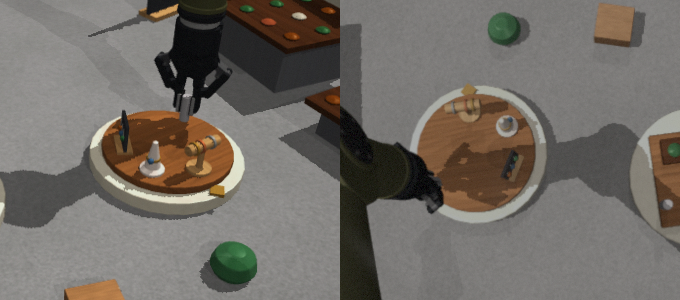

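The post is gripped: opening 17 to 18 mm, with the pads around it at crop (185,105). Next I'll work out the arc steps.

```bash
python3 - <<'E'
import numpy as np
a=np.radians(128.2+4.1*np.arange(16));p=.088*np.c_[np.cos(a),np.sin(a)]
print(np.round(np.diff(p,axis=0),4).tolist())
E
```

```text
[[-0.0048, -0.0041], [-0.0045, -0.0044], [-0.0042, -0.0047], [-0.0038, -0.005], [-0.0035, -0.0053], [-0.0031, -0.0055], [-0.0027, -0.0057], [-0.0023, -0.0059], [-0.0018, -0.006], [-0.0014, -0.0061], [-0.001, -0.0062], [-0.0005, -0.0063], [-0.0001, -0.0063], [0.0004, -0.0063], [0.0008, -0.0062]]
```

Call:
carry_out(
  grip=[-1,-1,-1,-1,-1],
  slide=[
    [-0.0048,-0.0041,0],
    [-0.0045,-0.0044,0],
    [-0.0042,-0.0047,0],
    [-0.0038,-0.005,0],
    [-0.0035,-0.0053,0],
  ],
  turn=[0.0716,0.0716,0.0716,0.0716,0.0716],
)

```text
t: 4.25
ee_pos: [0.5048, 0.2967, 0.0568]
ee_rot: [0.001, 0.264, 0.965, 0.001]
force: [2.1, 0.6, 2.6]
opening: 0.0174
```

Forces are small, so I'll continue.

Call:
carry_out(
  grip=[-1,-1,-1,-1,-1,-1,-1,-1,-1,-1,-1,-1],
  slide=[
    [-0.0031,-0.0055,0],
    [-0.0027,-0.0057,0],
    [-0.0023,-0.0059,0],
    [-0.0018,-0.006,0],
    [-0.0014,-0.0061,0],
    [-0.001,-0.0062,0],
    [-0.0005,-0.0063,0],
    [-0.0001,-0.0063,0],
    [0.0004,-0.0063,0],
    [0.0008,-0.0062,0],
    [0,0,0],
    [0,0,0],
  ],
  turn=[0.0716,0.0716,0.0716,0.0716,0.0716,0.0716,0.0716,0.0716,0.0716,0.0716,0,0],
)

```text
t: 5.25
ee_pos: [0.4938, 0.2354, 0.0569]
ee_rot: [0.001, -0.088, 0.996, 0.0]
force: [3.4, -2.0, 2.1]
opening: 0.0174
```

```bash
python3 - <<'E'
from h import *
a=get_image("scene")[100:400,300:];b=get_image("top")[60:360,60:400]
cv2.imwrite("pics/c3.png",np.hstack([a,b]));s=state();print(s["ee_pos"],s["opening"],s["force"])
E
```

```text
[0.493718   0.23562793 0.05684495] 0.017069228045673387 [ 4.94664019 -1.92832976  2.41419305]
```

View pics/c3.png

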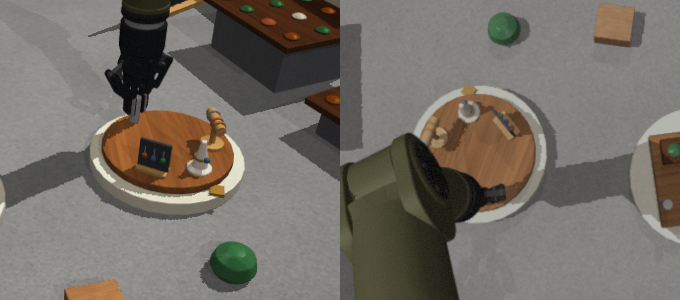

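The ring cone at crop (202,158) now stands at the pointer (217,190). Next I'll open the jaws, wait a moment and lift straight up.

Call:
carry_out(
  grip=[-0.3,0,0.3,0.6,1,1,1,1],
  slide=[
    [0,0,0],
    [0,0,0],
    [0,0,0],
    [0,0,0],
    [0,0,0],
    [0,0,0],
    [0,0,0],
    [0,0,0],
  ],
  turn=[0,0,0,0,0,0,0,0],
)

```text
t: 6.02
ee_pos: [0.4921, 0.2358, 0.0563]
ee_rot: [-0.0, -0.09, 0.996, 0.0]
force: [0.1, -0.8, -0.1]
opening: 0.0853
```

Call:
carry_out(
  grip=[1,1,1,1,1,1,1,1,1,1,1,1],
  slide=[
    [0,0,0.012],
    [0,0,0.016],
    [0,0,0.016],
    [0,0,0.016],
    [0,0,0.016],
    [0,0,0.016],
    [0,0,0.016],
    [0,0,0.016],
    [0,0,0.016],
    [0,0,0.01],
    [0,0,0],
    [0,0,0],
  ],
  turn=[0,0,0,0,0,0,0,0,0,0,0,0],
)

```text
t: 7.02
ee_pos: [0.4924, 0.2359, 0.2069]
ee_rot: [0.001, -0.089, 0.996, 0.0]
force: [0.0, 1.0, -0.1]
opening: 0.0852
```

```bash
python3 - <<'E'
from h import *
A=get_image("scene");B=get_image("top")
cv2.imwrite("pics/c4.png",np.hstack([A[100:400,300:],B[60:360,60:500]]))
cv2.imwrite("pics/scene4.png",A);cv2.imwrite("pics/top4.png",B)
s=state();print(s["t"],s["ee_pos"],s["opening"],s["force"])
E
```

```text
7.1167 [0.49162831 0.2355113  0.20538667] 0.08550070320916084 [-0.43747499 -0.06903367 -0.2444013 ]
```

View pics/c4.png

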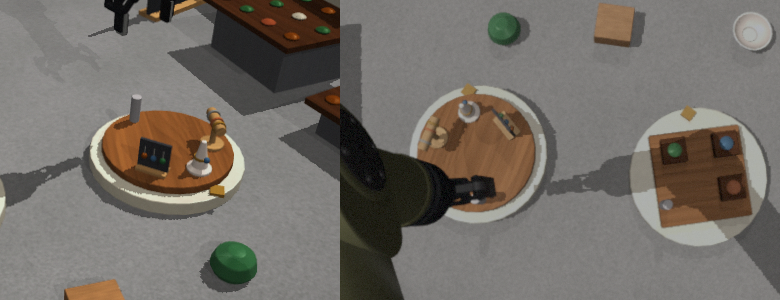

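View pics/scene4.png

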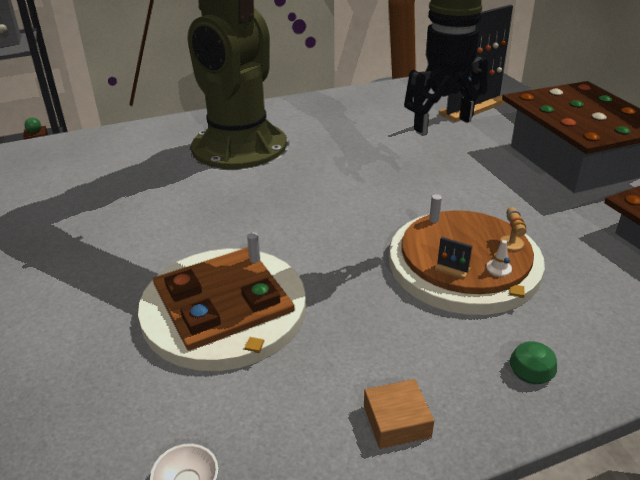

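The gripper is clear above the table, the cone at (500,262) faces the pointer at (517,291), and the square table is unchanged. I'll check the angle in numbers, confirm it is at rest, and hand in.

```bash
python3 - <<'E'
from h import *
ax=np.array([.580,.2495]); an=lambda p:np.degrees(np.arctan2(*(p[:2]-ax)[::-1]))
c0=an(plane("top",(227,187),.04));c1=an(plane("top",(188,173),.04));pt=an(plane("top",(189,151),.02))
p1=plane("scene",(436,197.),.088);print("cone",c0,c1,"pointer",pt,"post top",p1,an(p1)%360)
C=get_image("scene"); A=cv2.imread("pics/scene4.png"); O=cv2.imread("pics/scene0.png")
d=lambda X,Y,r:cv2.absdiff(X,Y)[r].mean()
print("rest diff round",d(A,C,np.s_[185:315,385:550]),"square vs start",d(O,C,np.s_[230:300,150:270]))
s=state();print(s["t"],s["force"],np.abs(s["joint_velocities"]).max())
E
```

```text
cone -50.3936917167829 12.876100668276129 pointer 10.560154803476758 post top [0.49725922 0.23536898 0.088     ] 189.69184250314353
rest diff round 1.3384770784770785 square vs start 15.603849206349206
7.1667 [ 0.10993333 -0.35293889 -0.24502928] 0.00401353974369771
```

```bash
python3 - <<'E'
from h import *
for f in("top0","top4"):
    im=cv2.imread(f"pics/{f}.png");m=cv2.morphologyEx(brown(im),3,np.ones((9,9)))
    for k in cv2.findContours(m,0,1)[0]:
        if cv2.pointPolygonTest(k,(418,236),False)>=0: print(f,cv2.minAreaRect(k))
job_done()
E
```

```text
top0 ((419.867919921875, 235.09938049316406), (91.84408569335938, 90.81510162353516), 81.6561050415039)
top4 ((419.8099670410156, 235.17001342773438), (91.64103698730469, 90.9339370727539), 81.8698959350586)
the job is handed in; nothing more can be done
```

I turned the round turntable one click anticlockwise, so the ring cone now stands at the brass pointer. I gripped the post, moved it about 61° along its arc, opened the jaws and lifted clear. I handed the job in at about 7.2 s.

**Last checks:**
- **Round table:** the cone is at 12.9° against the pointer's 10.6°. The post went from 128.5° to 189.7°. The two features give turns of 63° and 61°, which agree within pixel error.
- **At rest:** two successive pictures of the round table show no movement beyond image noise.
- **Robot:** it is 0.15 m above the grip height, and the force on the tool is about zero. The wrist readings I saw never passed about 6 N.
- **Square table:** its outline in the top view turned by only 0.2° between the first and last pictures.

**Disagreements:**
- The plain picture difference over the square table was large, 15.6 grey levels. I put this down to the arm's shadow, since the outline had not moved.
- The two camera views put the post's top up to 4 mm apart in x. The disc centre from the scene view was about 10 mm off, which I put down to the disc's visible side, so I used the top view for it.

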